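# Lay out the jeweller's bench for forging a bar

### The job

Lay out the bench for forging: set the flat steel bench block in the middle of the grey rubber pad, square with it, and lay the brass bar centred across the top of the block so that it runs from left to right. Lay the hammer to the right of the pad and the wooden mallet to the left of it, parallel to the pad's sides, handles towards the robot, each head level with the pad's far edge and about 3 cm clear of the pad's side; left, right and far are as the robot sees them. Leave the pliers and the cube-shaped dapping block where they are.

Things in the scene. Friction and masses are not known exactly. Their poses are not given: they have to be found in the camera images.
- pad: Grey rubber pad lying on the black bench, 130 x 130 mm and 15 mm thick, fixed for the episode. Origin: centre of its underside, on the bench; z up, x to its far edge (away from the robot), y to its left edge. It is turned by up to 0.25 rad from the robot's own axes; its far edge is 65 mm from its centre.
- block_mid (a point): Flat square steel bench block, loose, 55 x 55 mm and 20 mm high, about 0.5 kg. The point is its centre, 10 mm above its underside; x and y run square to its sides, z up. It starts on the bench beside the pad.
- bar_mid (a point): Plain square brass bar, loose, 90 mm long, 10 x 10 mm in section, about 80 g. The point is its centre, 5 mm above its underside; x runs along its length, z up. It starts on the bench beside the pad.
- hammer_grip (a point): Loose ball-pein hammer on its side, 0.2 kg: steel head, dark red pear-shaped handle. Point: on the axis of the slim part of the handle (15 mm thick), 13 mm above the bench, near the balance; grip here. x: along the handle to the head; z up. Head: centred 35 mm along +x, reaches 36 mm along y each side of the handle's axis, 26 mm high, 26 mm wide along x. Handle ends 160 mm along -x, 26 mm thick.
- mallet_grip (a point): Loose pale wooden mallet on its side, 0.13 kg: round head, straight flat handle. Point: middle of the handle (22 mm wide, 14 mm thick in height), 16 mm above the bench, near the balance; grip here. x: along the handle to the head; z up. Head: cylinder of 36 mm diameter along y, centred 35 mm along +x, reaches 36 mm each side of the handle's axis. Handle ends 158 mm along -x.
- dapping_mid (a point): Dapping block: dark steel cube of 45 mm with round hollows in its faces, standing loose beyond the pad; to be left alone. The point is its centre.
- pliers_mid (a point): Small pliers with dark green grips, about 140 mm long and 12 mm high, lying loose beyond the pad; to be left alone. The point is near their middle, 6 mm above the bench, between the grips; x runs to the jaws.
There are look-alikes about, which are no part of the job. Of the things that look like the part that bears hammer_grip, the middle-sized one is meant.

How it is judged:
By the outcome, as a careful person would: the job done as asked, in the order asked, and still so for the second after the job is handed in, with the robot touching nothing.
It also fails if it takes over 133 s, if anything falls off the work surface, if the arm or the gripper's body presses on something with over 40 N, if the wrist force passes 120 N, or if a joint passes its speed limit or range.

### The arm

A 6-joint arm with a two-finger parallel gripper is mounted at the origin on the work surface. World frame = base frame: x ahead of the robot, y to its left, z up, the work surface at z = 0. Lengths are in m, angles in rad, forces in N, time in s.
With the tool pointing down it reaches from about 0.275 to 0.725 m from the base axis. Payload 15.9 kg.
Tool frame: the origin (TCP) lies at the very end of the fingers, on their centre line; the grasp point (between the pads) lies robot.grip_point_offset behind it (robot.grip_point_offset is the distance from the TCP to the grasp point, in m); z points along the fingers, x is the direction in which the jaws open and shut, and the axes are right-handed (so a half turn about z gives the same grasp; the last joint's range is limited). The gripper opens to 85 mm and grips with 20 to 120 N. Pads are 22 mm wide; open, the fingers measure 114 mm over their backs; the gripper's body (76 mm by 85 mm) begins 54 mm behind the grasp point. The pads swing forward as they close: fully open they stand 13 mm farther back than shut.
Start: joints at [-1.232, 0.213, -0.034, 1.323, 0, 1.571], TCP at [0.166, -0.472, 0.231] pointing down, gripper open.
Joint ranges: [-2.98, 2.98], [-0.74, 1.72], [-1.14, 1.35], [-2.1, 2.04], [-1.57, 1.44], [-3.14, 3.14]. Speed limits (rad/s): [1.89, 1.89, 2.39, 2.57, 3.14, 3.14].

### API

Orientations are given as [roll, pitch, yaw] about the fixed x, y, z axes, in that order (R = Rz(yaw) Ry(pitch) Rx(roll)).
In Python, from rig import robot gives the robot as it stands.
- The arm moves only by the tool apply_moves, never from a script. Its argument "moves" is text: rows parted by semicolons, each of 7 numbers parted by spaces: the shift along the tool's x, y, z in units of 40 mm (1.0 is 40 mm), then the turn, a rotation vector about the tool's x, y, z in units of 8 degrees (1.0 is 8 degrees), then the closure, from 0 (fully open) to 1 (shut). A call has 1 to 8 rows; each row shifts and turns the commanded pose from where the row before left it, along the tool's axes as they then stand; what a row does not reach is not made up. A row lasts 1/8 s, in which the tool goes at most 62.5 mm and 10.7 degrees, less where a joint would pass 70% of its speed; a pose out of reach is approached as far as the arm can. A call is refused whole if a number of a shift passes 1 or a number of a turn 1, either way. A call with a gripper value outside its range is refused whole. The fingers move at their own pace and stop on an object; the grip force is fixed at half the most. Time passes only in rows, so rows that do not move let the fingers close. It gives the time, the measured TCP pose, the force and the opening at its end, in the units of the state.
- robot.get_obs(): the state, without advancing time (a new reading comes with each control period).
- robot.capture(name): name is "side" or "top" or "wrist"; returns the picture (480x640x3 uint8, red, green, blue); there is no depth.
- robot.camera_info(name): a dict with "fx", "fy", "cx", "cy" (pixels), "distortion" ([k1, k2, p1, p2, k3] as OpenCV has them; the pictures are not rectified), "camera_from_world" (4x4, takes a point from world to camera coordinates); the wrist camera has in their place "hand_eye" (4x4, takes a point from camera to tool coordinates, whose origin is the TCP and whose axes are the tool frame's). Camera axes: x right, y up, looking along -z (the intrinsics and any distortion apply to the point x, -y, -z); pixel columns grow to the right and rows downward; lengths in m; the calibration is good to about 2 mm. A picture is of the moment at which its call begins: read the wrist's pose just before it. camera_info takes no time and is no camera call.
- robot.finish_job(): hands the job in, once; it reports no verdict.
The state is a dict: "time": time; "q": joint angles; "qvel": joint speeds; "tau": joint torques, N m; "ee_pos": TCP position; "orientation": TCP orientation; "ft_force": force on the tool from outside, world axes, zero at the start; "wrist_torque": the same for the moment, N m; "opening": opening from 0.0 (shut) to 1.0 (fully open).
Only numpy, scipy, OpenCV 4.12 (cv2) and the standard library are available. Lean on these libraries where they do the work, as an engineer would, in place of code of your own. Each camera call takes 0.05 s, during which the arm holds its last target.

## Working session

There is one attempt and no reset: what is moved stays moved. The work goes in short steps, Python scripts to look and compute and a tool call to move; the robot and the scene stay as the last step left them, time stands still between calls to the robot, and variables do not carry over. Pictures are saved under pics/ and viewed, and the job is handed in when it is done.

Besides the shell and the picture viewer there is one more tool, called after ">>>" in YAML: its name, and indented under it one key for each argument. apply_moves: Moves the arm, as the interface text tells. Its arguments: {"type":"object","properties":{"moves":{"type":"string"}},"required":["moves"]}

```bash
ls; mkdir -p pics; python3 - <<'E'
from rig import robot
import cv2
print(robot.get_obs(), robot.grip_point_offset)
for n in ("top","side","wrist"):
    im=robot.capture(n); cv2.imwrite(f"pics/{n}0.png",im[:,:,::-1]); print(n,robot.camera_info(n))
E
```

```text
pics
{'time': 0.0, 'q': array([-1.23200206e+00,  2.13322920e-01, -3.50450871e-02,  1.32348847e+00,
        7.97630030e-07,  1.57081525e+00]), 'qvel': array([-0.00030364,  0.00136543, -0.00066685, -0.00076224, -0.00052263,
       -0.00065456]), 'tau': array([ 5.22737664e-04, -6.86166644e+01,  4.87116051e+01,  1.75791036e-02,
        4.68536075e-05,  1.21254124e-05]), 'ee_pos': array([ 0.16606595, -0.47126764,  0.23083832]), 'orientation': array([-3.14159188e+00,  1.06014649e-03, -1.23202099e+00]), 'ft_force': array([-0.16489405,  0.42810905,  1.32972538]), 'wrist_torque': array([-0.01593179, -0.01370954, -0.03508358]), 'opening': 1.001455604828064} 0.0187
top {'fx': 522.0643855559969, 'fy': 522.0643855559969, 'cx': 314.32338207215724, 'cy': 239.27932329398996, 'distortion': array([0.05286445, 0.        , 0.        , 0.        , 0.        ]), 'camera_from_world': array([[ 8.04326977e-03, -9.99966989e-01,  1.15216953e-03,
         3.91128596e-02],
       [ 9.83737696e-01,  8.11946658e-03,  1.79427479e-01,
        -5.61934356e-01],
       [-1.79430911e-01, -3.09751018e-04,  9.83770528e-0
[... 425 characters left out ...]
  0.78975612, -0.15185793],
       [-0.31838749,  0.72278264,  0.6133634 , -1.27632362],
       [ 0.        ,  0.        ,  0.        ,  1.        ]])}
wrist {'fx': 341.4153675776689, 'fy': 341.4153675776689, 'cx': 319.9641208541924, 'cy': 238.3457783979722, 'distortion': array([-0.02304291,  0.        ,  0.        ,  0.        ,  0.        ]), 'hand_eye': array([[ 9.99999466e-01, -9.65391767e-04,  3.70056245e-04,
        -4.24423111e-04],
       [-7.91669931e-04, -9.45200599e-01, -3.26489204e-01,
        -8.44204999e-02],
       [ 6.64967374e-04,  3.26488736e-01, -9.45200858e-01,
        -1.42973454e-01],
       [ 0.00000000e+00,  0.00000000e+00,  0.00000000e+00,
         1.00000000e+00]])}
```

View pics/top0.png

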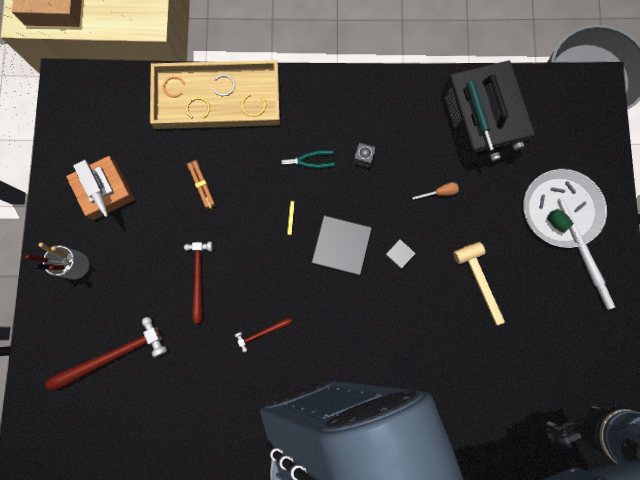

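View pics/side0.png

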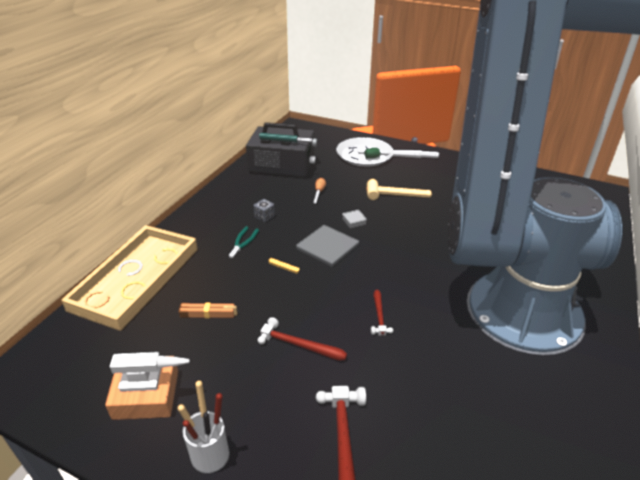

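View pics/wrist0.png

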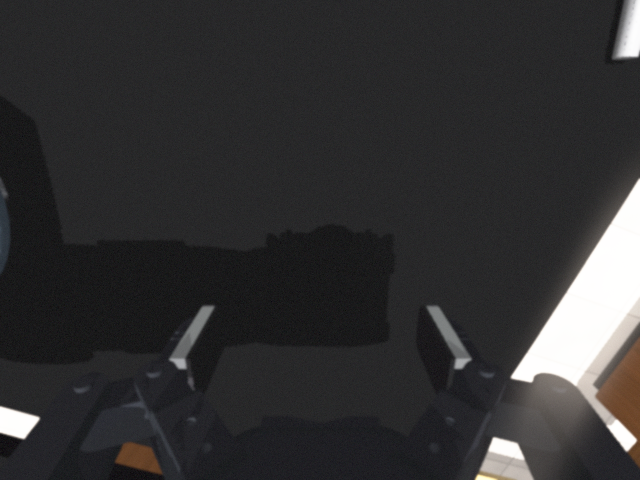

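```bash
cat > h.py <<'E'
import numpy as np, cv2, json
from rig import robot
from scipy.spatial.transform import Rotation as R
def T_wc(name,obs=None):
    ci=robot.camera_info(name)
    if name=="wrist":
        T=np.eye(4); T[:3,:3]=R.from_euler('xyz',obs["orientation"]).as_matrix(); T[:3,3]=obs["ee_pos"]
        return T@ci["hand_eye"],ci
    return np.linalg.inv(ci["camera_from_world"]),ci
def K(ci): return np.array([[ci["fx"],0,ci["cx"]],[0,ci["fy"],ci["cy"]],[0,0,1]])
def px2w(name,uv,z,obs=None):
    T,ci=T_wc(name,obs)
    uv=np.array(uv,float).reshape(-1,1,2)
    n=cv2.undistortPoints(uv,K(ci),ci["distortion"]).reshape(-1,2)
    z=np.broadcast_to(z,len(n))
    d=np.c_[n[:,0],-n[:,1],-np.ones(len(n))]@T[:3,:3].T
    s=(z-T[2,3])/d[:,2]
    return T[:3,3]+d*s[:,None]
def w2px(name,P,obs=None):
    T,ci=T_wc(name,obs); Ti=np.linalg.inv(T)
    P=np.array(P,float).reshape(-1,3); c=P@Ti[:3,:3].T+Ti[:3,3]
    c=c*[1,-1,-1]
    return cv2.projectPoints(c,np.zeros(3),np.zeros(3),K(ci),ci["distortion"])[0].reshape(-1,2)
def snap(name,fn,crop=None,scale=1):
    o=robot.get_obs(); im=robot.capture(name); cv2.imwrite(f"pics/{fn}_raw.png",im[:,:,::-1])
    json.dump({k:np.array(v).tolist() for k,v in o.items()},open(f"pics/{fn}.json","w"))
    v=im[:,:,::-1]
    if crop: v=v[crop[1]:crop[3],crop[0]:crop[2]]
    if scale!=1: v=cv2.resize(v,None,fx=scale,fy=scale,interpolation=cv2.INTER_CUBIC)
    cv2.imwrite(f"pics/{fn}.png",v); return o,im
def ob(fn): return {k:np.array(v) for k,v in json.load(open(f"pics/{fn}.json")).items()}
def go(pos,yaw,obs=None):
    """tool-frame shift (units) and turn about tool z (units) to reach pos with tool down, yaw (mod pi)"""
    o=obs or robot.get_obs(); Rm=R.from_euler('xyz',o["orientation"])
    d=np.array(pos)-o["ee_pos"]; tgt=R.from_euler('xyz',[np.pi,0,yaw])
    for k in (0,np.pi):
        t=R.from_euler('xyz',[np.pi,0,yaw+k]); rv=(Rm.inv()*t).as_rotvec()
        print("yaw",round(yaw+k,3),"shift",np.round(Rm.inv().apply(d)/.04,3),"turn",np.round(np.degrees(rv)/8,2))
E
python3 - <<'E'
from h import *
im=cv2.imread("pics/top0.png")
v=cv2.resize(im[150:350,170:430],None,fx=3,fy=3,interpolation=cv2.INTER_CUBIC);cv2.imwrite("pics/c1.png",v)
v=cv2.resize(im[230:335,400:540],None,fx=4,fy=4,interpolation=cv2.INTER_CUBIC);cv2.imwrite("pics/c2.png",v)
E
```

```text
(no output)
```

View pics/c1.png

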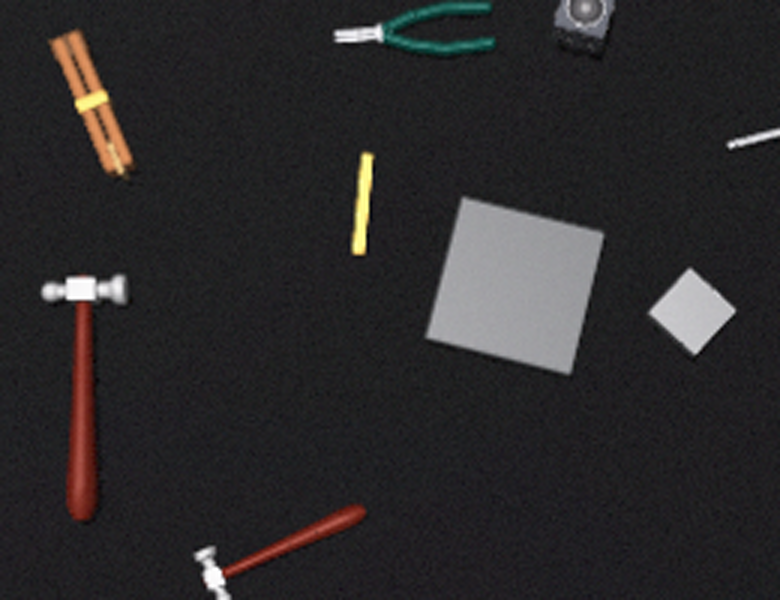

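View pics/c2.png

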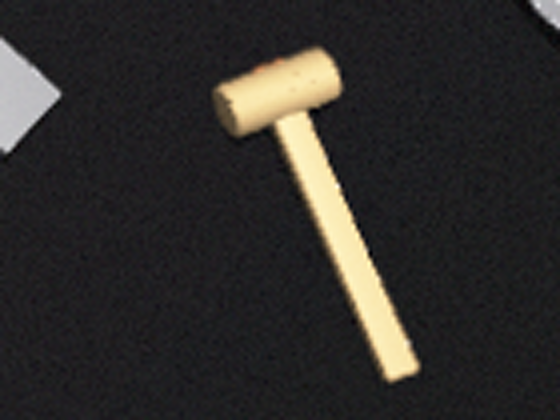

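```bash
python3 - <<'E'
from h import *
np.set_printoptions(precision=4,suppress=True)
def sq(uv,z,n):
    P=px2w("top",uv,z)[:,:2]; c=P.mean(0); e=[np.linalg.norm(P[i]-P[(i+1)%4]) for i in range(4)]
    a=[np.arctan2(*(P[i]-P[(i+1)%4])[::-1])%(np.pi/2) for i in range(4)]
    print(n,c,np.round(e,4),np.round(a,3))
sq([(324.3,215.7),(371.3,227.7),(360.3,275),(312,262.7)],.015,"pad")
sq([(400,239.3),(415.3,253.7),(401.7,268.7),(386,254)],.02,"block")
def ln(a,b,z,n):
    P=px2w("top",[a,b],z)[:,:2]; d=P[0]-P[1]; print(n,P,P.mean(0),np.linalg.norm(d),np.arctan2(d[1],d[0]))
ln((292.5,201),(289.7,234.7),.01,"bar")
ln((197.3,241.5),(197.3,323.3),.013,"ham mid")
ln((148,320),(48,385),.02,"ham big")
ln((473,259.3),(500.7,323.2),.02,"mallet")
P=px2w("top",[(197.3,246.7)],.026);print(P)
E
```

```text
pad [ 0.5535 -0.0281] [0.1266 0.1276 0.128  0.1283] [1.323 1.336 1.328 1.326]
block [ 0.5308 -0.1789] [0.0536 0.053  0.0546 0.0534] [0.8   0.831 0.808 0.812]
bar [[0.6714 0.1022]
 [0.5807 0.1081]] [0.626  0.1052] 0.0909275414700115 -0.0651511905355301
ham mid [[0.5601 0.3471]
 [0.351  0.3367]] [0.4556 0.3419] 0.2094134258596309 0.050018651265196196
ham big [[0.3585 0.4581]
 [0.203  0.686 ]] [0.2808 0.5721] 0.27591590419075473 -0.972098094092684
mallet [[ 0.5185 -0.3629]
 [ 0.358  -0.4234]] [ 0.4383 -0.3932] 0.17148646141491372 0.3608499652564567
[[0.5443 0.3435 0.026 ]]
```

```bash
python3 - <<'E'
from h import *
go([.531,-.179,.2],-.758)
E
```

```text
yaw -0.758 shift [ -3.86  -11.033   0.777] turn [-0.    0.01 -3.39]
yaw 2.384 shift [ -3.86  -11.033   0.777] turn [1.000e-02 0.000e+00 1.911e+01]
```

>>> apply_moves:
  moves: "-0.35 -1 0.07 0 0 0 0;-0.35 -1 0.07 0 0 0 0;-0.35 -1 0.07 0 0 0 0;-0.35 -1 0.07 0 0 0 0;-0.35 -1 0.07 0 0 0 0;-0.35 -1 0.07 0 0 0 0;-0.35 -1 0.07 0 0 0 0;-0.35 -1 0.07 0 0 0 0"

```text
time: 1.15
ee_pos: [0.4317, -0.2585, 0.2087]
orientation: [3.141, 0.0, -1.232]
ft_force: [0.3, -0.6, 1.3]
opening: 0.998
```

>>> apply_moves:
  moves: "-0.35 -1 0.07 0 0 0 0;-0.35 -1 0.07 0 0 0 0;-0.35 -1 0.07 0 0 0 0;0 0 0 0 0 -0.85 0;0 0 0 0 0 -0.85 0;0 0 0 0 0 -0.85 0;0 0 0 0 0 -0.85 0;0 0 0 0 0 0 0"

```text
time: 2.15
ee_pos: [0.5299, -0.18, 0.2003]
orientation: [3.141, 0.0, -0.758]
ft_force: [-0.3, 0.9, 0.6]
opening: 1.003
```

```bash
python3 - <<'E'
from h import *
o,im=snap("wrist","w1"); print(o["ee_pos"],o["orientation"],o["q"],o["time"])
E
```

```text
[ 0.52987393 -0.18003841  0.20029816] [ 3.14141389e+00  3.81144187e-04 -7.57921898e-01] [-3.27535711e-01  3.43846127e-01  6.24314862e-02  1.28980265e+00
 -3.43513923e-06  2.00118248e+00] 2.15
```

View pics/w1.png

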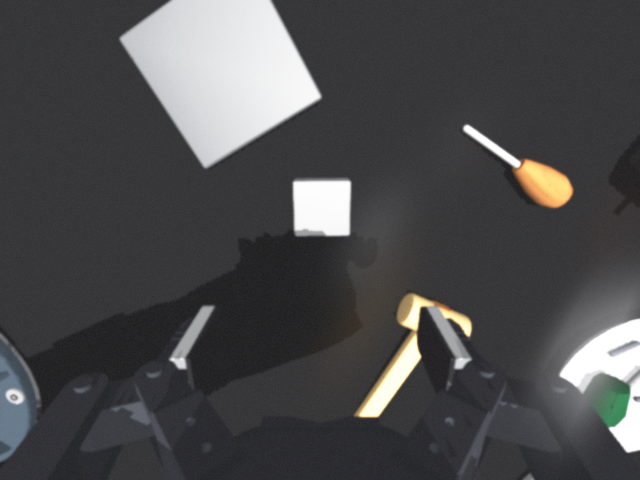

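```bash
python3 - <<'E'
from h import *
im=cv2.imread("pics/w1_raw.png")
v=cv2.resize(im[160:250,270:370],None,fx=7,fy=6.5,interpolation=cv2.INTER_CUBIC);cv2.imwrite("pics/c3.png",v)
E
```

```text
(no output)
```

View pics/c3.png

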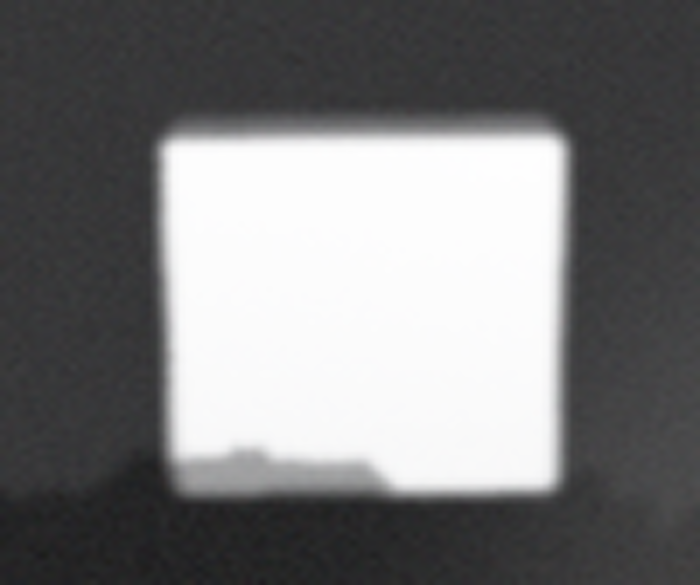

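```bash
cat >> h.py <<'E'
def sqw(fn,uv,z,n=""):
    P=px2w("wrist",uv,z,ob(fn))[:,:2]; c=P.mean(0); e=[np.linalg.norm(P[i]-P[(i+1)%4]) for i in range(4)]
    a=[np.arctan2(*(P[i]-P[(i+1)%4])[::-1])%(np.pi/2) for i in range(4)]
    print(n,c,np.round(e,4),np.round(a,3)); return P
E
python3 - <<'E'
from h import *
c=np.array([(160,135),(569,135),(560,493),(172,495)])
sqw("w1",(c+.5)/[7,6.5]-.5+[270,160],.02)
im=cv2.imread("pics/w1_raw.png")
v=cv2.resize(im[0:180,110:330],None,fx=3.3,fy=3.3,interpolation=cv2.INTER_CUBIC);cv2.imwrite("pics/c4.png",v)
go([.531,-.179,.003],-.758)
E
```

```text
[ 0.53319034 -0.17832171] [0.0553 0.055  0.0554 0.0553] [0.814 0.819 0.82  0.819]
yaw -0.758 shift [ 4.000e-03 -4.000e-02  4.933e+00] turn [ 0.    0.   -0.01]
yaw 2.384 shift [ 4.000e-03 -4.000e-02  4.933e+00] turn [ 0.   -0.   22.49]
```

View pics/c4.png

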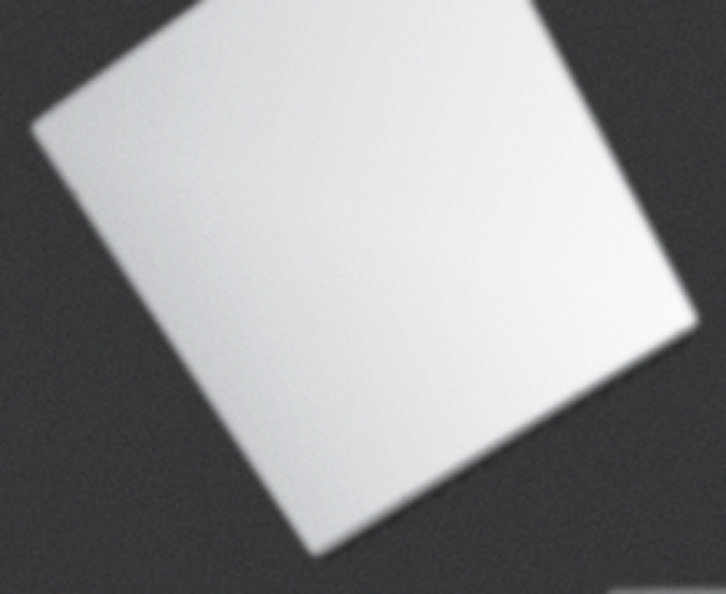

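```bash
python3 - <<'E'
from h import *
c=np.array([(33,127),(314,556),(697,320)])
P=px2w("wrist",(c+.5)/3.3-.5+[110,0],.015,ob("w1"))[:,:2]
print((P[0]+P[2])/2,np.linalg.norm(P[0]-P[1]),np.linalg.norm(P[2]-P[1]))
for d in (P[0]-P[1],P[2]-P[1]): print(np.arctan2(d[1],d[0]))
go([.5332,-.1783,.003],-.753)
E
```

```text
[ 0.55596679 -0.02713303] 0.12712557714805173 0.12732141282045897
1.32410737234084
-0.2386732270243657
yaw -0.753 shift [ 0.032 -0.09   4.933] turn [ 0.    0.   -0.05]
yaw 2.389 shift [ 0.032 -0.09   4.933] turn [ 0.   -0.   22.45]
```

>>> apply_moves:
  moves: "0.03 -0.09 0.9 0 0 -0.05 0;0 0 1 0 0 0 0;0 0 1 0 0 0 0;0 0 1 0 0 0 0;0 0 0.7 0 0 0 0;0 0 0.3 0 0 0 0.1;0 0 0 0 0 0 0.3;0 0 0 0 0 0 0.6"

```text
time: 3.2
ee_pos: [0.5339, -0.1785, 0.0058]
orientation: [-3.141, -0.001, -0.751]
ft_force: [0.9, 0.4, -4.4]
opening: 0.625
```

>>> apply_moves:
  moves: "0 0 0 0 0 0 0.7;0 0 0 0 0 0 0.7;0 0 0 0 0 0 0.7;0 0 0 0 0 0 0.7"

```text
time: 3.7
ee_pos: [0.534, -0.1785, 0.0056]
orientation: [-3.141, -0.001, -0.751]
ft_force: [-1.0, 0.8, 8.1]
opening: 0.626
```

>>> apply_moves:
  moves: "0 0 -0.5 0 0 0 0.7;0 0 -1 0 0 0 0.7;0 0 -0.5 0 0 0 0.7;0 0 0 0 0 0.8 0.7;0 0 0 0 0 0.9 0.7;0 0 0 0 0 0.95 0.7;0 0 0 0 0 0.95 0.7;0 0 0 0 0 0 0.7"

```text
time: 4.7
ee_pos: [0.5333, -0.1783, 0.0847]
orientation: [-3.142, -0.0, -1.252]
ft_force: [0.0, -0.3, -4.2]
opening: 0.625
```

```bash
python3 - <<'E'
from h import *
go([.556,-.0271,.07],-.243)
E
```

```text
yaw -0.243 shift [-3.412 -1.722  0.367] turn [-0.   -0.   -7.23]
yaw 2.899 shift [-3.412 -1.722  0.367] turn [-0.    0.   15.27]
```

>>> apply_moves:
  moves: "0 0 0 0 0 -0.9 0.7;0 0 0 0 0 -0.9 0.7;0 0 0 0 0 -0.9 0.7;0 0 0 0 0 -0.9 0.7;0 0 0 0 0 -0.9 0.7;0 0 0 0 0 -0.9 0.7;0 0 0 0 0 -0.9 0.7;0 0 0 0 0 -0.93 0.7"

```text
time: 5.7
ee_pos: [0.5333, -0.1783, 0.0846]
orientation: [3.142, -0.0, -0.236]
ft_force: [-0.0, -0.3, -5.2]
opening: 0.622
```

```bash
python3 - <<'E'
from h import *
go([.556,-.0271,.07],-.243)
E
```

```text
yaw -0.243 shift [-0.331 -3.808  0.366] turn [ 0.   -0.    0.05]
yaw 2.899 shift [-0.331 -3.808  0.366] turn [  0.     0.   -22.45]
```

>>> apply_moves:
  moves: "-0.03 -0.9 0 0 0 0 0.7;-0.1 -1 0 0 0 0 0.7;-0.1 -1 0 0 0 0 0.7;-0.1 -0.9 0.37 0 0 0.05 0.7;0 0 0 0 0 0 0.7"

```text
time: 6.32
ee_pos: [0.5567, -0.0253, 0.0689]
orientation: [-3.141, 0.002, -0.244]
ft_force: [0.1, -1.4, -5.2]
opening: 0.625
```

```bash
python3 - <<'E'
from h import *
go([.556,-.0271,.022],-.243)
o,im=snap("wrist","w2")
E
```

```text
yaw -0.243 shift [-0.004  0.047  1.171] turn [-0.    0.01 -0.01]
yaw 2.899 shift [-0.004  0.047  1.171] turn [2.000e-02 0.000e+00 2.249e+01]
```

View pics/w2.png

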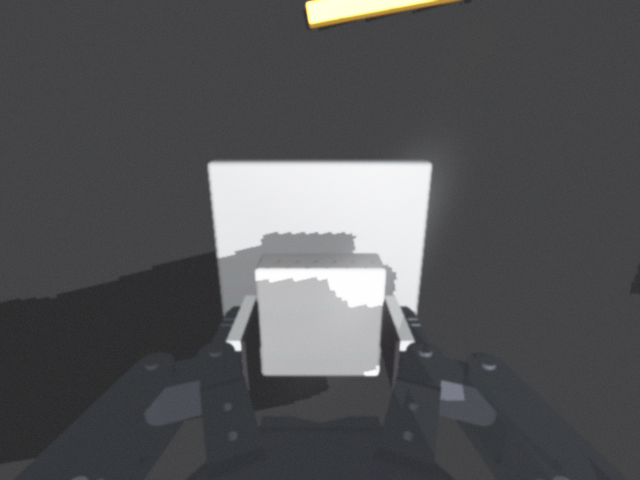

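>>> apply_moves:
  moves: "0 0.04 0.5 0 0 0 0.7;0 0 0.45 0 0 0 0.7;0 0 0.15 0 0 0 0.7;0 0 0 0 0 0 0.7"

```text
time: 6.88
ee_pos: [0.5567, -0.0296, 0.0259]
orientation: [3.142, 0.0, -0.25]
ft_force: [0.5, 0.8, -4.5]
opening: 0.619
```

```bash
python3 - <<'E'
from h import *
go([.556,-.0271,.021],-.243)
print(robot.get_obs()["ft_force"])
E
```

```text
yaw -0.243 shift [-0.033 -0.057  0.123] turn [ 0.    0.   -0.05]
yaw 2.899 shift [-0.033 -0.057  0.123] turn [ 0.   -0.   22.45]
[ 0.47331265  0.78452576 -4.54550045]
```

>>> apply_moves:
  moves: "-0.03 -0.06 0.04 0 0 -0.05 0.7;0 0 0.04 0 0 0 0.7;0 0 0 0 0 0 0.7;0 0 0.03 0 0 0 0.7;0 0 0 0 0 0 0.7"

```text
time: 7.5
ee_pos: [0.5561, -0.0265, 0.0213]
orientation: [-3.142, 0.0, -0.243]
ft_force: [1.4, 0.6, -5.1]
opening: 0.622
```

```bash
python3 - <<'E'
from h import *
go([.556,-.0271,.021],-.243)
o,im=snap("wrist","w3")
print(robot.get_obs()["ft_force"])
E
```

```text
yaw -0.243 shift [0.001 0.015 0.006] turn [-0.  0. -0.]
yaw 2.899 shift [0.001 0.015 0.006] turn [ 0.   0.  22.5]
[-0.11240832  0.07337761 -4.54202373]
```

View pics/w3.png

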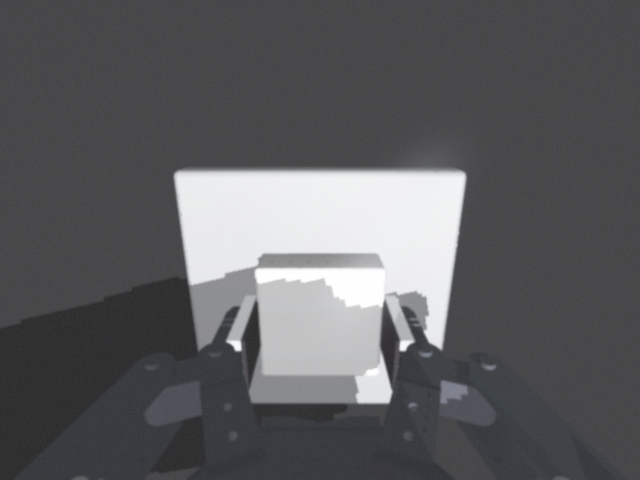

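```bash
python3 - <<'E'
from h import *
o=ob("w3");Rm=R.from_euler('xyz',o["orientation"]).as_matrix()
for uv,z in [((177,173),.015),((464,173),.015),((320,402),.015),((257,268),.0355),((384,268),.0355),((320,376),.0355)]:
    print(uv,np.round((px2w("wrist",[uv],z,o)[0]-o["ee_pos"])@Rm*1000,1))
E
```

```text
(177, 173) [-62.4 -63.3   6.3]
(464, 173) [ 62.7 -63.4   6.2]
(320, 402) [ 0.1 63.2  6.3]
(257, 268) [-25.9 -27.3 -14.2]
(384, 268) [ 26.3 -27.4 -14.3]
(320, 376) [  0.   27.4 -14.2]
```

>>> apply_moves:
  moves: "0 0 0.03 0 0 0 0.7;0 0 0 0 0 0 0.7"

```text
time: 7.8
ee_pos: [0.5563, -0.0266, 0.0206]
orientation: [-3.142, -0.0, -0.243]
ft_force: [-3.1, -0.6, 4.4]
opening: 0.625
```

>>> apply_moves:
  moves: "0 0 0 0 0 0 0.2;0 0 0 0 0 0 0;0 0 0 0 0 0 0;0 0 -1 0 0 0 0;0 0 -1 0 0 0 0;0 0 -1 0 0 0 0;0 0 -0.7 0 0 0 0;0 0 0 0 0 0 0"

```text
time: 8.8
ee_pos: [0.5575, -0.0266, 0.1702]
orientation: [-3.141, -0.004, -0.243]
ft_force: [-0.2, 0.7, -0.9]
opening: 0.998
```

```bash
python3 - <<'E'
from h import *
o,im=snap("wrist","w4")
go([.6284,.106,.19],-.065+np.pi/2)
E
```

```text
yaw 1.506 shift [ 0.941 -3.648 -0.53 ] turn [ 1.000e-02 -1.000e-02 -1.253e+01]
yaw 4.647 shift [ 0.941 -3.648 -0.53 ] turn [-0.01 -0.01  9.97]
```

View pics/w4.png

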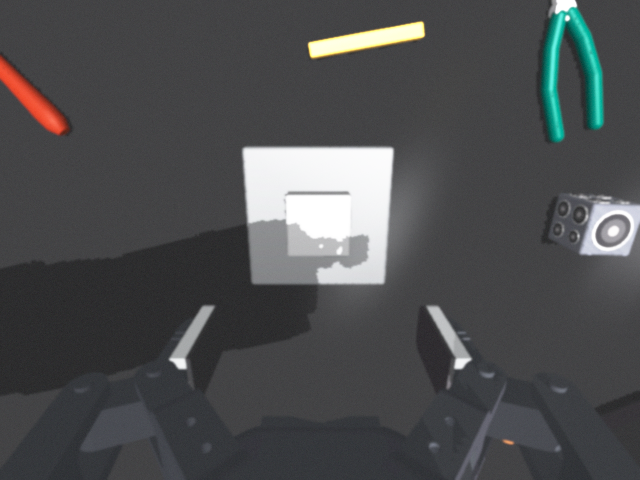

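>>> apply_moves:
  moves: "0.24 -0.91 -0.1 0 0 0 0;0.24 -0.91 -0.1 0 0 0 0;0.24 -0.91 -0.1 0 0 0 0;0.24 -0.91 -0.1 0 0 0 0;0 0 0 0 0 -0.9 0;0 0 0 0 0 -0.9 0;0 0 0 0 0 -0.9 0;0 0 0 0 0 -0.9 0"

```text
time: 9.85
ee_pos: [0.6281, 0.1055, 0.1826]
orientation: [-3.141, 0.002, 0.263]
ft_force: [0.2, 0.7, -0.2]
opening: 1.001
```

>>> apply_moves:
  moves: "0 0 0 0 0 -0.9 0;0 0 0 0 0 -0.9 0;0 0 0 0 0 -0.9 0;0 0 0 0 0 -0.9 0;0 0 0 0 0 -0.9 0;0 0 0 0 0 -0.9 0;0 0 0 0 0 -0.9 0;0 0 0 0 0 -0.9 0"

```text
time: 10.85
ee_pos: [0.6281, 0.1055, 0.1827]
orientation: [-3.14, 0.001, 1.269]
ft_force: [0.7, 0.3, 0.6]
opening: 1.003
```

>>> apply_moves:
  moves: "0 0 0 0 0 -0.9 0;0 0 0 0 0 -0.8 0;0 0 0 0 0 0 0"

```text
time: 11.22
ee_pos: [0.6281, 0.1055, 0.1829]
orientation: [-3.14, 0.0, 1.501]
ft_force: [-0.1, 0.8, 0.6]
opening: 1.001
```

```bash
python3 - <<'E'
from h import *
o,im=snap("wrist","w5"); print(o["q"])
go([.6284,.106,.1],-.065+np.pi/2)
E
```

```text
[1.66345989e-01 5.16678152e-01 2.79636544e-01 1.33539413e+00
 9.64495362e-06 2.35906913e-01]
yaw 1.506 shift [0.014 0.007 2.078] turn [-0.01  0.   -0.05]
yaw 4.647 shift [0.014 0.007 2.078] turn [0.000e+00 2.000e-02 2.245e+01]
```

View pics/w5.png

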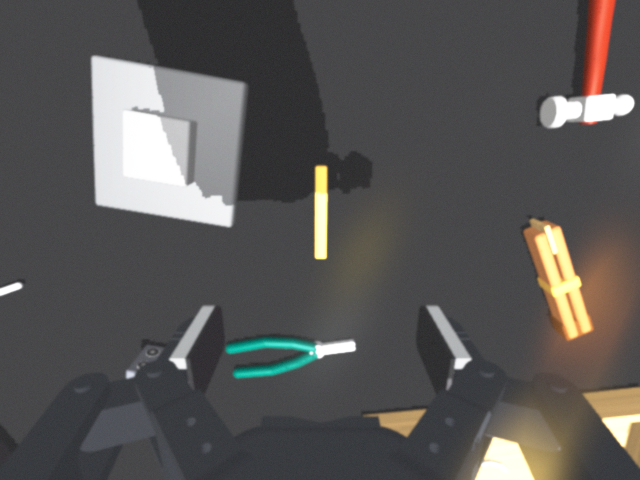

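```bash
python3 - <<'E'
from h import *
im=cv2.imread("pics/w5_raw.png")
v=cv2.resize(im[150:275,290:350],None,fx=6,fy=4.5,interpolation=cv2.INTER_CUBIC);cv2.imwrite("pics/c5.png",v)
P=px2w("wrist",[(321.2,166.5),(320.6,259)],.01,ob("w5"));print(P,P.mean(0),P[0]-P[1],np.linalg.norm(P[0]-P[1]))
E
```

```text
[[0.5833979  0.11032545 0.01      ]
 [0.67432345 0.10356795 0.01      ]] [0.62886067 0.1069467  0.01      ] [-0.09092555  0.00675749  0.        ] 0.09117631224904403
```

View pics/c5.png

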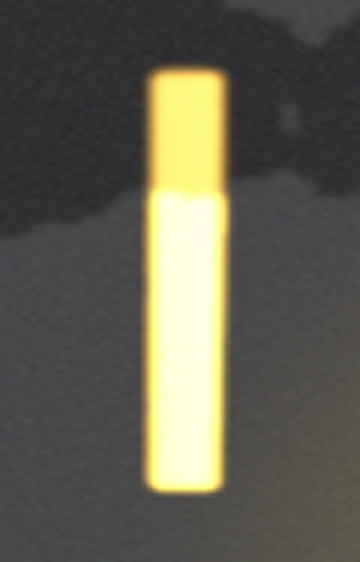

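>>> apply_moves:
  moves: "0.04 0.02 0.9 0 0 0 0;0 0 1 0 0 0 0;0 0 1 0 0 0 0;0 0 1 0 0 0 0;0 0 0.4 0 0 0 0.3;0 0 0.15 0 0 0 0.6;0 0 0 0 0 0 0.9;0 0 0 0 0 0 1"

```text
time: 12.28
ee_pos: [0.6304, 0.1072, 0.0075]
orientation: [3.14, -0.0, 1.502]
ft_force: [-0.5, -3.8, 1.1]
opening: 0.142
```

>>> apply_moves:
  moves: "0 0 0 0 0 0 1;0 0 0 0 0 0 1;0 0 0 0 0 0 1;0 0 0 0 0 0 1"

```text
time: 12.78
ee_pos: [0.6304, 0.1072, 0.0076]
orientation: [3.139, -0.001, 1.502]
ft_force: [-1.4, -0.7, 6.3]
opening: 0.077
```

```bash
python3 - <<'E'
from h import *
o,im=snap("wrist","w6"); print(o["ee_pos"],o["ft_force"])
E
```

```text
[0.63035459 0.10722306 0.00758187] [-1.43982108 -0.7214132   6.31401497]
```

View pics/w6.png

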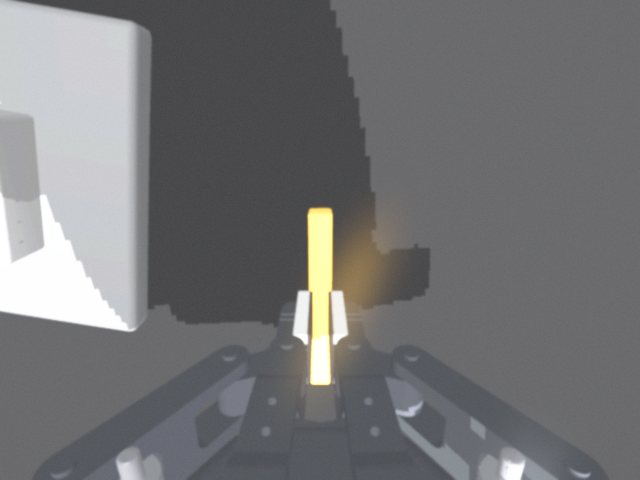

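```bash
python3 - <<'E'
from h import *
o=ob("w6");Rm=R.from_euler('xyz',o["orientation"]).as_matrix()
for uv,z in [((320,213),.01),((320,209),.00),((320,384),.01)]:
    print(uv,np.round((px2w("wrist",[uv],z,o)[0]-o["ee_pos"])@Rm*1000,1))
E
```

```text
(320, 213) [  0.6 -47.   -2.5]
(320, 209) [  0.6 -46.3   7.5]
(320, 384) [ 0.7 43.4 -2.3]
```

>>> apply_moves:
  moves: "0 0 -0.5 0 0 0 1;0 0 -1 0 0 0 1;0 0 -1 0 0 -0.5 1;0 0 0 0 0 -0.95 1;0 0 0 0 0 -0.95 1;0 0 0 0 0 -0.95 1;0 0 0 0 0 -0.95 1;0 0 0 0 0 -0.95 1"

```text
time: 13.82
ee_pos: [0.6298, 0.1071, 0.107]
orientation: [3.141, 0.001, 2.239]
ft_force: [-0.0, 0.5, -1.0]
opening: 0.077
```

>>> apply_moves:
  moves: "0 0 0 0 0 -0.95 1;0 0 0 0 0 -0.95 1;0 0 0 0 0 -0.95 1;0 0 0 0 0 -0.95 1;0 0 0 0 0 -0.95 1;0 0 0 0 0 0 1"

```text
time: 14.58
ee_pos: [0.6297, 0.1071, 0.1068]
orientation: [3.141, 0.001, 2.897]
ft_force: [0.0, 0.6, -0.6]
opening: 0.078
```

```bash
python3 - <<'E'
from h import *
go([.5565,-.0249,.08],-.243)
E
```

```text
yaw -0.243 shift [ 0.978 -3.645  0.668] turn [ 1.000e-02 -0.000e+00  2.249e+01]
yaw 2.899 shift [ 0.978 -3.645  0.668] turn [ 0.    0.01 -0.01]
```

>>> apply_moves:
  moves: "0.24 -0.9 0 0 0 0 1;0.24 -0.9 0 0 0 0 1;0.25 -0.92 0 0 0 0 1;0.25 -0.92 0 0 0 0 1;0 0 0.67 0 0 0 1;0 0 0 0 0 0 1;0 0 0 0 0 0 1"

```text
time: 15.45
ee_pos: [0.5568, -0.0245, 0.0802]
orientation: [3.141, 0.001, 2.897]
ft_force: [-0.1, -0.2, 0.1]
opening: 0.076
```

```bash
python3 - <<'E'
from h import *
go([.5565,-.0249,.0435],-.243)
o,im=snap("wrist","w7")
E
```

```text
yaw -0.243 shift [ 0.005 -0.011  0.917] turn [ 1.000e-02 -0.000e+00  2.249e+01]
yaw 2.899 shift [ 0.005 -0.011  0.917] turn [ 0.    0.   -0.01]
```

View pics/w7.png

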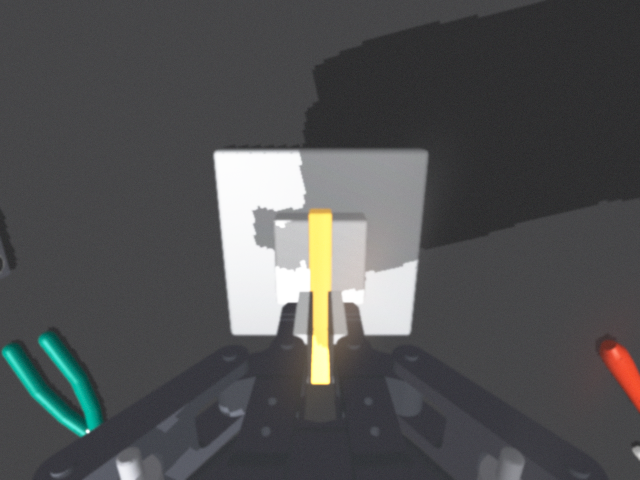

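>>> apply_moves:
  moves: "0 0 0.4 0 0 0 1;0 0 0.4 0 0 0 1;0 0 0.05 0 0 0 1;0 0 0 0 0 0 1"

```text
time: 16.0
ee_pos: [0.5561, -0.0248, 0.045]
orientation: [-3.141, -0.001, 2.898]
ft_force: [0.3, -0.3, -1.4]
opening: 0.079
```

```bash
python3 - <<'E'
from h import *
go([.5565,-.0249,.0426],-.243)
E
```

```text
yaw -0.243 shift [-0.01  -0.001  0.061] turn [-1.00e-02  0.00e+00  2.25e+01]
yaw 2.899 shift [-0.01  -0.001  0.061] turn [-0. -0. -0.]
```

>>> apply_moves:
  moves: "-0.01 0 0.04 0 0 0 1;0 0 0 0 0 0 1;0 0 0.03 0 0 0 1;0 0 0 0 0 0 1"

```text
time: 16.5
ee_pos: [0.5569, -0.0249, 0.0426]
orientation: [3.142, 0.0, 2.898]
ft_force: [1.3, -0.0, -0.4]
opening: 0.076
```

>>> apply_moves:
  moves: "0 0 0.025 0 0 0 1;0 0 0 0 0 0 1"

```text
time: 16.75
ee_pos: [0.557, -0.0249, 0.0425]
orientation: [3.141, 0.001, 2.898]
ft_force: [-5.6, -0.5, 15.4]
opening: 0.077
```

>>> apply_moves:
  moves: "0 0 -0.02 0 0 0 1;0 0 0 0 0 0 0.9;0 0 0 0 0 0 0.8;0 0 0 0 0 0 0.6;0 0 -0.3 0 0 0 0.4;0 0 -1 0 0 0 0.2;0 0 -1 0 0 0 0;0 0 -1 0 0 0 0"

```text
time: 17.75
ee_pos: [0.5566, -0.0249, 0.1765]
orientation: [3.141, 0.001, 2.898]
ft_force: [0.3, -0.9, -0.4]
opening: 1.003
```

```bash
python3 - <<'E'
from h import *
o,im=snap("wrist","w8",crop=(180,100,460,310),scale=2.8); print(o["ee_pos"])
E
```

```text
[ 0.55662405 -0.02488445  0.17653453]
```

View pics/w8.png

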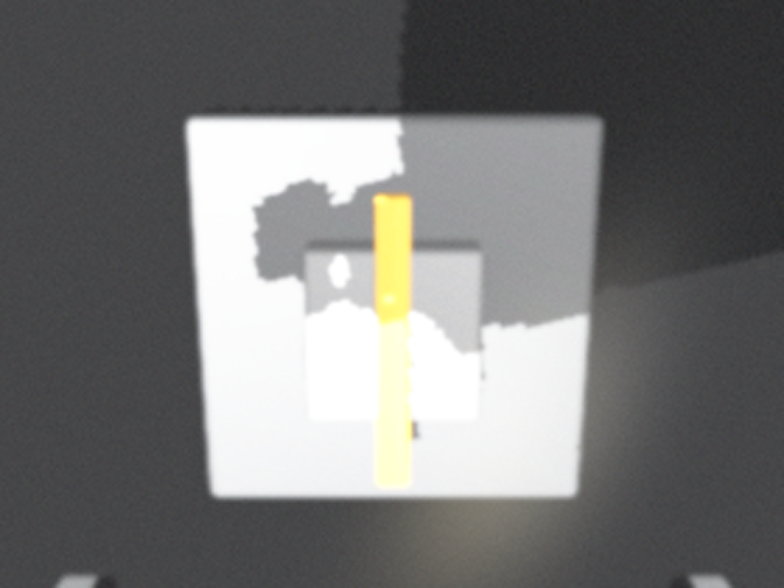

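```bash
python3 - <<'E'
from h import *
o=ob("w8");Rm=R.from_euler('xyz',o["orientation"]).as_matrix()
for uv,z in [((187,118),.015),((603,118),.015),((578,497),.015),((211,497),.015),((305,252),.035),((480,252),.035),((477,419),.035),((308,419),.035),((393,198),.045),((393,487),.045)]:
    uv=(np.array(uv)+.5)/2.8-.5+[180,100]
    print(np.round((px2w("wrist",[uv],z,o)[0]-o["ee_pos"])@Rm*1000,1))
go([.514,.346,.19],1.621)
E
```

```text
[-63.1 -66.4 161.6]
[ 64.9 -66.5 161.5]
[ 65.4  61.9 161.5]
[-63.5  62.  161.6]
[-26.1 -28.6 141.5]
[ 26.4 -28.7 141.5]
[ 27.1  25.  141.5]
[-26.7  25.  141.6]
[  0.3 -46.1 131.5]
[  0.4  44.1 131.5]
yaw 1.621 shift [ 3.313  8.733 -0.218] turn [0.04 0.04 9.15]
yaw 4.763 shift [ 3.313  8.733 -0.218] turn [ -0.04   0.04 -13.35]
```

>>> apply_moves:
  moves: "0.37 0.97 0 0 0 0 0;0.37 0.97 0 0 0 0 0;0.37 0.97 0 0 0 0 0;0.37 0.97 0 0 0 0 0;0.37 0.97 0 0 0 0 0;0.37 0.97 0 0 0 0 0;0.37 0.97 0 0 0 0 0;0.37 0.97 0 0 0 0 0"

```text
time: 18.8
ee_pos: [0.5163, 0.3063, 0.175]
orientation: [3.141, 0.0, 2.898]
ft_force: [0.3, -0.6, -0.9]
opening: 0.998
```

>>> apply_moves:
  moves: "0.37 0.97 -0.2 0 0 0 0;0 0 0 0 0 0.92 0;0 0 0 0 0 0.92 0;0 0 0 0 0 0.92 0;0 0 0 0 0 0.92 0;0 0 0 0 0 0.92 0;0 0 0 0 0 0.92 0;0 0 0 0 0 0.92 0"

```text
time: 19.8
ee_pos: [0.5116, 0.3461, 0.1829]
orientation: [3.141, -0.0, 1.995]
ft_force: [-0.1, 1.0, 1.0]
opening: 0.996
```

>>> apply_moves:
  moves: "0 0 0 0 0 0.92 0;0 0 0 0 0 0.92 0;0 0 0 0 0 0.87 0;0 0 0 0 0 0 0"

```text
time: 20.3
ee_pos: [0.5116, 0.3461, 0.1828]
orientation: [3.141, -0.0, 1.621]
ft_force: [0.6, -0.7, 0.1]
opening: 1.001
```

```bash
python3 - <<'E'
from h import *
o,im=snap("wrist","w9"); print(o["q"],o["ee_pos"])
E
```

```text
[ 5.94816187e-01  4.71591977e-01  2.08166070e-01  1.30693597e+00
 -1.17190218e-05  5.44340148e-01] [0.511632   0.34614199 0.18282753]
```

View pics/w9.png

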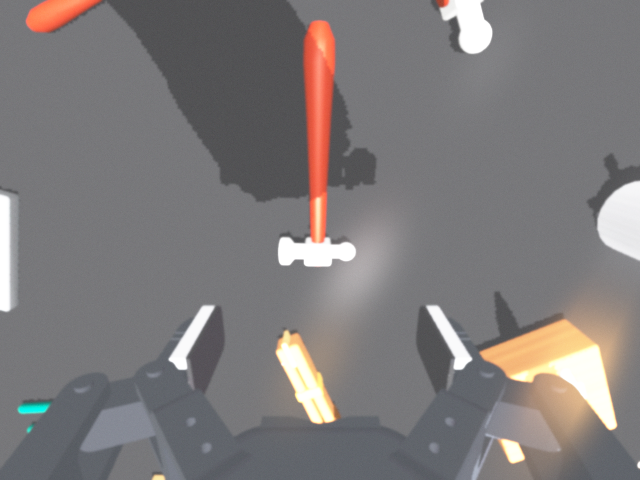

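```bash
python3 - <<'E'
from h import *
o=ob("w9");Rm=R.from_euler('xyz',o["orientation"]).as_matrix()
for uv,z in [((318,252),.026),((318.5,232),.02),((319.5,50),.026),((320,20),.013),((305,252),.026),((278,252),.013),((356,251),.013)]:
    P=px2w("wrist",[uv],z,o)[0];print(uv,np.round(P,4),np.round((P-o["ee_pos"])@Rm*1000,1))
im=cv2.imread("pics/w9_raw.png")
cv2.imwrite("pics/c6.png",cv2.resize(im[190:280,265:370],None,fx=6,fy=6,interpolation=cv2.INTER_CUBIC))
E
```

```text
(318, 252) [0.5445 0.3467 0.026 ] [ -1.1  32.8 156.8]
(318.5, 232) [0.5267 0.3463 0.02  ] [ -0.7  15.  162.8]
(319.5, 50) [0.3747 0.3395 0.026 ] [   0.2 -137.2  156.8]
(320, 20) [0.3507 0.3387 0.013 ] [   0.6 -161.1  169.8]
(305, 252) [0.5452 0.3345 0.026 ] [-13.4  32.8 156.8]
(278, 252) [0.5516 0.3077 0.013 ] [-40.5  37.9 169.8]
(356, 251) [0.5466 0.3841 0.013 ] [ 36.1  36.8 169.8]
```

View pics/c6.png

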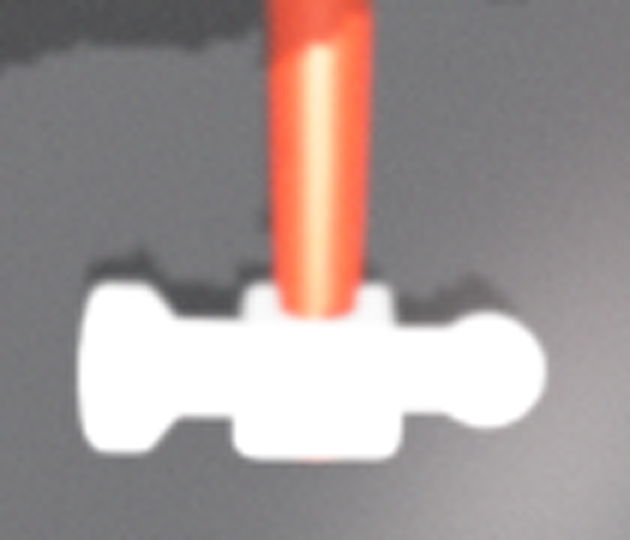

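>>> apply_moves:
  moves: "-0.02 -0.02 0.9 0 0 0.06 0;0 0 1 0 0 0 0;0 0 1 0 0 0 0;0 0 1 0 0 0 0;0 0 0.4 0 0 0 0.3;0 0 0.15 0 0 0 0.6;0 0 0 0 0 0 0.9;0 0 0 0 0 0 1"

```text
time: 21.35
ee_pos: [0.5116, 0.3458, 0.0057]
orientation: [3.14, -0.001, 1.612]
ft_force: [-3.1, -2.7, 21.4]
opening: 0.151
```

>>> apply_moves:
  moves: "0 0 0 0 0 0 1;0 0 0 0 0 0 1;0 0 0 0 0 0 1;0 0 0 0 0 0 1"

```text
time: 21.85
ee_pos: [0.5117, 0.3457, 0.0059]
orientation: [3.14, -0.001, 1.612]
ft_force: [-0.3, -1.2, 6.7]
opening: 0.146
```

```bash
python3 - <<'E'
from h import *
o,im=snap("wrist","w10"); print(o["ee_pos"],o["ft_force"])
E
```

```text
[0.51171779 0.34574115 0.00585963] [-0.3185444  -1.15377532  6.7087123 ]
```

View pics/w10.png

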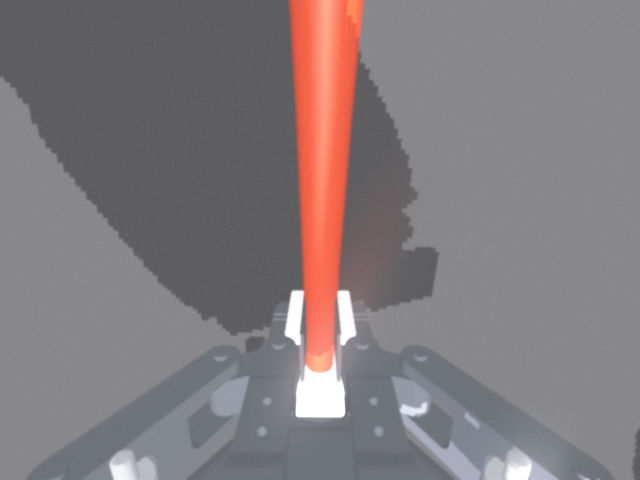

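>>> apply_moves:
  moves: "0 0 -0.4 0 0 0 1;0 0 -1 0 0 0 1;0 0 -1 0 0 0 1;0 0 -0.8 0 0 0 1;0 0 0 0 0 0 1"

```text
time: 22.52
ee_pos: [0.5123, 0.3463, 0.1363]
orientation: [3.137, -0.003, 1.612]
ft_force: [-0.1, 0.3, -1.6]
opening: 0.147
```

```bash
python3 - <<'E'
from h import *
o,im=snap("wrist","w11"); print(o["ee_pos"],o["ft_force"],o["wrist_torque"])
P=np.array([.556,-.0268])+R.from_euler('z',-.243).as_matrix()[:2,:2]@[.03,-.131]; print(P)
go([*P,.13],-.243+np.pi/2)
E
```

```text
[0.51226249 0.3462641  0.13629642] [-0.07069224  0.25944021 -1.61426666] [ 0.03017288  0.04641642 -0.01233914]
[ 0.55359798 -0.16116975]
yaw 1.328 shift [-12.706   0.525   0.087] turn [ 0.02 -0.01  2.04]
yaw 4.469 shift [-12.706   0.525   0.087] turn [ 2.000e-02  2.000e-02 -2.046e+01]
```

View pics/w11.png

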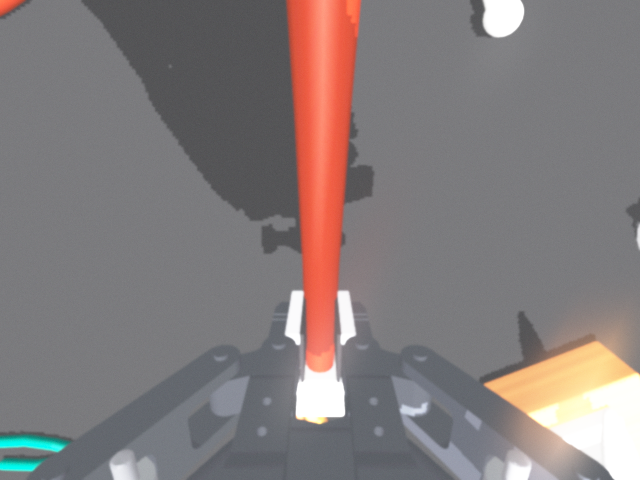

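```bash
python3 - <<'E'
from h import *
o=dict(ob("w11")); o["ee_pos"]=np.zeros(3); o["orientation"]=np.zeros(3)
for uv in [(324,5),(322.3,100),(321.3,200),(321,270),(320,415),(320,378)]:
    print(uv,np.round(px2w("wrist",[uv],-.007,o)[0]*1000,1))
E
```

```text
(324, 5) [   1.9 -122.    -7. ]
(322.3, 100) [  1.4 -91.4  -7. ]
(321.3, 200) [  1.1 -53.6  -7. ]
(321, 270) [  1.1 -22.6  -7. ]
(320, 415) [ 0.7 59.3 -7. ]
(320, 378) [ 0.7 35.6 -7. ]
```

>>> apply_moves:
  moves: "-0.98 0.04 0 0 0 0 1;-0.98 0.04 0 0 0 0 1;-0.98 0.04 0 0 0 0 1;-0.98 0.04 0 0 0 0 1;-0.98 0.04 0 0 0 0 1;-0.98 0.04 0 0 0 0 1;-0.98 0.04 0 0 0 0 1;-0.98 0.04 0 0 0 0 1"

```text
time: 23.58
ee_pos: [0.5359, 0.0312, 0.1316]
orientation: [-3.14, 0.0, 1.612]
ft_force: [1.1, -0.1, -1.8]
opening: 0.143
```

>>> apply_moves:
  moves: "-0.98 0.04 0 0 0 0 1;-0.98 0.04 0 0 0 0 1;-0.98 0.04 0 0 0 0 1;-0.98 0.04 0 0 0 0 1;-0.94 0.04 0 0 0 0.3 1;0 0 0 0 0 0.83 1;0 0 0 0 0 0.83 1;0 0 0 0 0 0 1"

```text
time: 24.58
ee_pos: [0.5521, -0.1614, 0.1316]
orientation: [-3.14, -0.0, 1.339]
ft_force: [-0.1, -0.7, -1.9]
opening: 0.146
```

```bash
python3 - <<'E'
from h import *
go([.5536,-.1612,.007],1.337)
o,im=snap("wrist","w12")
E
```

```text
yaw 1.337 shift [0.012 0.04  3.115] turn [-0.01 -0.    0.01]
yaw 4.479 shift [0.012 0.04  3.115] turn [ 0.000e+00 -2.000e-02 -2.249e+01]
```

View pics/w12.png

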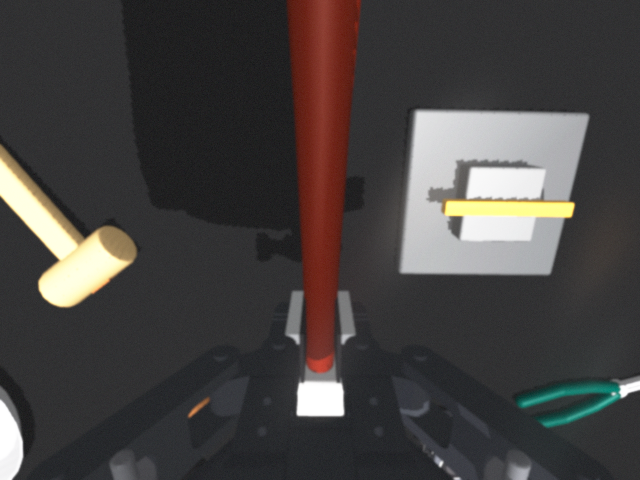

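```bash
python3 - <<'E'
from h import *
print(px2w("top",[(413,198),(456,262)],[.005,.018]))
E
```

```text
[[ 0.68336661 -0.21703768  0.005     ]
 [ 0.51137249 -0.31996268  0.018     ]]
```

>>> apply_moves:
  moves: "0.01 0.04 0.9 0 0 0 1;0 0 1 0 0 0 1;0 0 0.8 0 0 0 1;0 0 0.25 0 0 0 1;0 0 0.05 0 0 0 1;0 0 0 0 0 0 1"

```text
time: 25.38
ee_pos: [0.5551, -0.1616, 0.0135]
orientation: [3.14, 0.0, 1.339]
ft_force: [0.2, -0.4, -1.9]
opening: 0.146
```

```bash
python3 - <<'E'
from h import *
go([.5536,-.1612,.006],1.337)
E
```

```text
yaw 1.337 shift [ 0.001 -0.039  0.186] turn [0.01 0.   0.02]
yaw 4.479 shift [ 0.001 -0.039  0.186] turn [-0.000e+00  2.000e-02 -2.248e+01]
```

>>> apply_moves:
  moves: "0 -0.04 0.1 0 0 0.01 1;0 0 0.06 0 0 0 1;0 0 0 0 0 0 1;0 0 0.03 0 0 0 1;0 0 0 0 0 0 1"

```text
time: 26.0
ee_pos: [0.5529, -0.1611, 0.0058]
orientation: [3.141, 0.0, 1.337]
ft_force: [-6.9, 1.9, 17.8]
opening: 0.143
```

>>> apply_moves:
  moves: "0 0 -0.02 0 0 0 1;0 0 0 0 0 0 0.9;0 0 0 0 0 0 0.8;0 0 0 0 0 0 0.6;0 0 0 0 0 0 0.4;0 0 -1 0 0 0 0.3;0 0 -1 0 0 0 0.1;0 0 -1 0 0 0 0"

```text
time: 27.0
ee_pos: [0.5526, -0.161, 0.1267]
orientation: [-3.142, 0.0, 1.337]
ft_force: [0.3, 0.1, 0.5]
opening: 1.001
```

>>> apply_moves:
  moves: "0 0 -1 0 0 0 0;0 0 -1 0 0 0 0;0 0 0 0 0 0 0"

```text
time: 27.38
ee_pos: [0.5542, -0.1615, 0.2085]
orientation: [3.137, 0.0, 1.337]
ft_force: [0.2, 0.1, -1.1]
opening: 1.0
```

```bash
python3 - <<'E'
from h import *
o,im=snap("wrist","w13");print(o["ee_pos"])
E
```

```text
[ 0.55421521 -0.16146015  0.20845006]
```

View pics/w13.png

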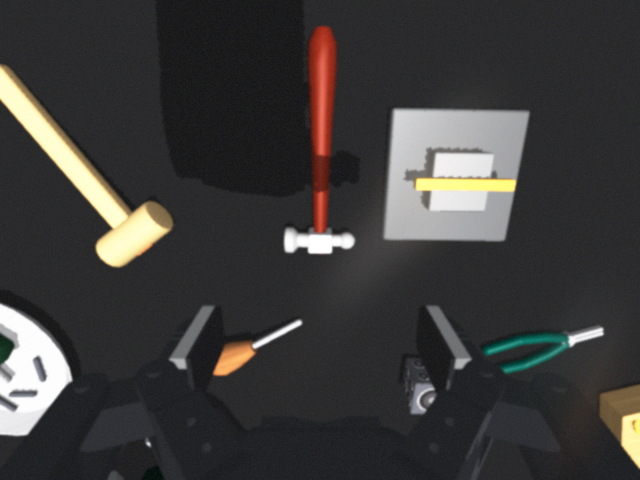

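```bash
python3 - <<'E'
from h import *
im=cv2.imread("pics/w13_raw.png")
cv2.imwrite("pics/c7.png",cv2.resize(im[20:270,270:540],None,fx=2.9,fy=2.4,interpolation=cv2.INTER_CUBIC))
E
```

```text
(no output)
```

View pics/c7.png

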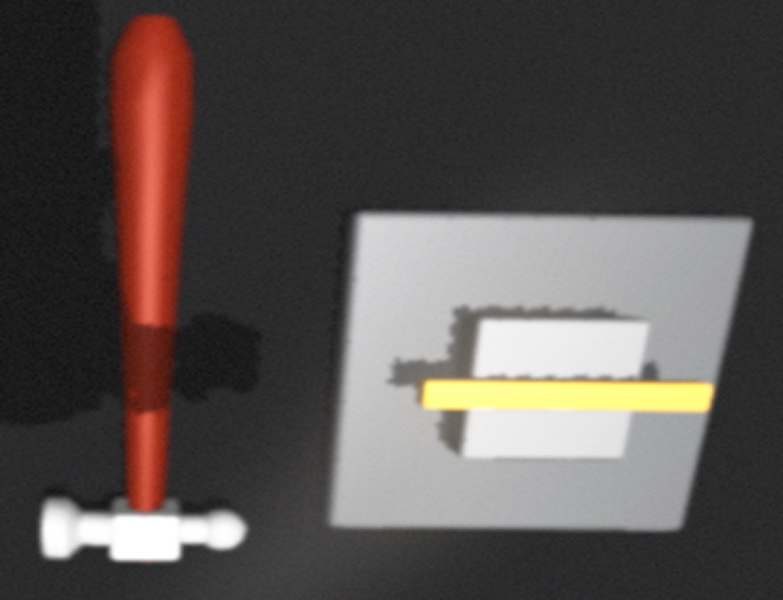

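```bash
python3 - <<'E'
from h import *
o=ob("w13")
f=lambda p,z: px2w("wrist",[(np.array(p)+.5)/[2.9,2.4]-.5+[270,20]],z,o)[0][:2]
C=np.array([f(p,.015) for p in [(358,213),(752,219),(683,529),(332,524)]]);c=C.mean(0)
x=(C[2]+C[3]-C[0]-C[1]);a=np.arctan2(x[1],x[0]);print(c,a)
M=np.array([[np.cos(a),np.sin(a)],[-np.sin(a),np.cos(a)]])
B=np.array([f(p,.035) for p in [(480,318),(650,323),(625,457),(460,455)]]);b=M@(B.mean(0)-c);x=B[2]+B[3]-B[0]-B[1];print("block",b*1000,np.arctan2(x[1],x[0])-a)
q=[f(p,.045) for p in [(422,395),(713,397)]];d=q[1]-q[0];print("bar",M@((q[0]+q[1])/2-c)*1000,np.arctan2(d[1],d[0])-a-np.pi/2)
for n,p,z in [("head",(145,536),.026),("ball",(246,530),.013),("face",(42,528),.013),("end",(153,16),.013),("hand",(147,470),.02)]: print(n,M@(f(p,z)-c)*1000)
E
```

```text
[ 0.55527104 -0.02635994] -0.23561404143701042
block [ 0.45346055 -0.05814916] -0.0024064726852619234
bar [0.93236373 0.62419333] -0.002412066996922979
head [  64.36687889 -131.17269647]
ball [ 66.21672123 -94.56227514]
face [  65.48686635 -168.48900843]
end [-131.08261789 -129.26576912]
hand [  37.17610299 -130.55127582]
```

```bash
python3 - <<'E'
from h import *
go([.508,-.3668,.2],1.932)
E
```

```text
yaw 1.932 shift [-5.262  0.084  0.161] turn [ 0.02  0.01 -4.26]
yaw 5.074 shift [-5.262  0.084  0.161] turn [ 1.000e-02 -2.000e-02  1.824e+01]
```

>>> apply_moves:
  moves: "-0.9 0.02 0 0 0 0 0;-0.9 0.02 0 0 0 0 0;-0.9 0.02 0 0 0 0 0;-0.9 0.02 0 0 0 0 0;-0.9 0 0 0 0 0 0;-0.76 0 0 0 0 -0.5 0;0 0 0 0 0 -0.95 0;0 0 0 0 0 -0.95 0"

```text
time: 28.42
ee_pos: [0.5064, -0.3666, 0.2037]
orientation: [-3.14, -0.002, 1.676]
ft_force: [-1.4, 0.5, -0.1]
opening: 1.004
```

>>> apply_moves:
  moves: "0 0 0.16 0 0 -0.93 0;0 0 0 0 0 -0.93 0;0 0 0 0 0 0 0"

```text
time: 28.8
ee_pos: [0.5067, -0.3661, 0.1978]
orientation: [-3.141, -0.002, 1.931]
ft_force: [-0.2, -0.2, -0.2]
opening: 1.001
```

```bash
python3 - <<'E'
from h import *
o,im=snap("wrist","w14");print(o["ee_pos"])
E
```

```text
[ 0.50671701 -0.36614165  0.19775366]
```

View pics/w14.png

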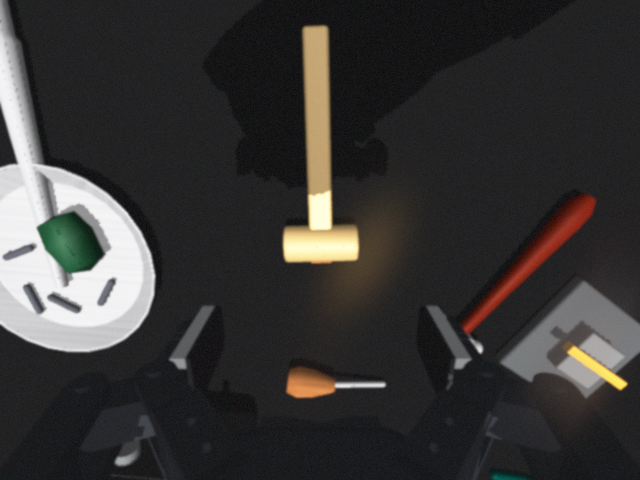

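```bash
python3 - <<'E'
from h import *
o=ob("w14");Rm=R.from_euler('xyz',o["orientation"]).as_matrix()
for uv,z in [((316,27),.023),((318,130),.023),((320,222),.023),((320.5,244),.025),((284,244),.018),((358,243),.018),((316,26),.016)]:
    P=px2w("wrist",[uv],z,o)[0];print(uv,np.round(P,4),np.round((P-o["ee_pos"])@Rm*1000,1))
E
```

```text
(316, 27) [ 0.3603 -0.4239  0.023 ] [  -2.7 -157.1  174.9]
(318, 130) [ 0.4355 -0.3939  0.023 ] [ -1.1 -76.3 174.8]
(320, 222) [ 0.5145 -0.3621  0.023 ] [  0.7   8.9 174.7]
(320.5, 244) [ 0.5348 -0.3539  0.025 ] [  1.2  30.8 172.7]
(284, 244) [ 0.5501 -0.3873  0.018 ] [-35.4  33.3 179.7]
(358, 243) [ 0.5229 -0.3181  0.018 ] [ 38.9  32.3 179.8]
(316, 26) [ 0.3581 -0.4247  0.016 ] [  -2.7 -159.5  181.9]
```

>>> apply_moves:
  moves: "0.01 -0.02 0.9 0 0 -0.15 0;0 0 1 0 0 0 0;0 0 1 0 0 0 0;0 0 1 0 0 0 0;0 0 0.7 0 0 0 0.3;0 0 0.2 0 0 0 0.5;0 0 0 0 0 0 0.8;0 0 0 0 0 0 1"

```text
time: 29.85
ee_pos: [0.507, -0.3669, 0.0085]
orientation: [3.141, 0.002, 1.952]
ft_force: [0.6, -0.7, -0.5]
opening: 0.241
```

>>> apply_moves:
  moves: "0 0 0 0 0 0 1;0 0 0 0 0 0 1;0 0 0 0 0 0 1;0 0 0 0 0 0 1"

```text
time: 30.35
ee_pos: [0.5069, -0.3669, 0.0084]
orientation: [3.14, 0.002, 1.953]
ft_force: [-0.2, 0.7, 7.5]
opening: 0.239
```

>>> apply_moves:
  moves: "0 0 -0.4 0 0 0 1;0 0 -1 0 0 0 1;0 0 -1 0 0 0 1;0 0 -0.9 0 0 0 1;0 0 0 0 0 0 1"

```text
time: 30.98
ee_pos: [0.5077, -0.3674, 0.1432]
orientation: [3.139, 0.005, 1.953]
ft_force: [-0.0, -0.3, -2.1]
opening: 0.239
```

```bash
python3 - <<'E'
from h import *
o,im=snap("wrist","w15"); print(o["ee_pos"],o["ft_force"])
P=np.array([.556,-.0268])+R.from_euler('z',-.243).as_matrix()[:2,:2]@[.03,.131]; print(P)
go([*P,.13],-.243+np.pi/2)
E
```

```text
[ 0.50765645 -0.36736005  0.14321471] [-0.01314247 -0.25825338 -2.11958504]
[0.61663925 0.09313282]
yaw 1.328 shift [9.647 6.832 0.263] turn [0.02 0.01 4.48]
yaw 4.469 shift [9.647 6.832 0.263] turn [ -0.02   0.02 -18.02]
```

View pics/w15.png

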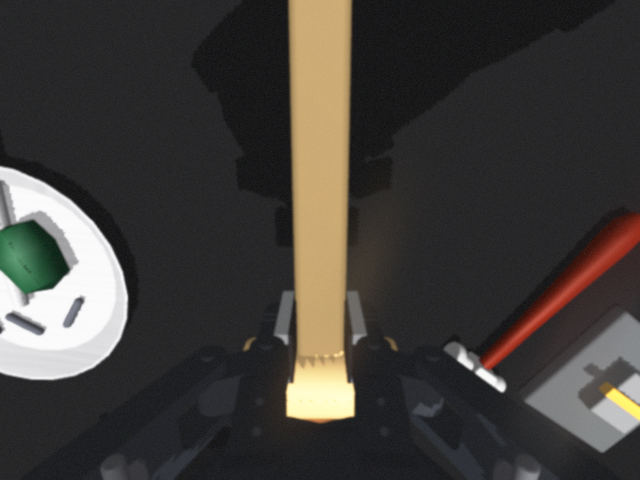

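>>> apply_moves:
  moves: "0.96 0.68 0 0 0 0 1;0.96 0.68 0 0 0 0 1;0.96 0.68 0 0 0 0 1;0.96 0.68 0 0 0 0 1;0.96 0.68 0 0 0 0 1;0.96 0.68 0 0 0 0 1;0.96 0.68 0 0 0 0 1;0.96 0.68 0 0 0 0 1"

```text
time: 32.02
ee_pos: [0.5931, 0.0014, 0.1383]
orientation: [-3.14, -0.001, 1.953]
ft_force: [1.3, 0.0, -0.8]
opening: 0.241
```

>>> apply_moves:
  moves: "0.96 0.68 0 0 0 0 1;0.96 0.68 0 0 0 0 1;0 0 0 0 0 0.8 1;0 0 0 0 0 0.92 1;0 0 0 0 0 0.92 1;0 0 0 0 0 0.92 1;0 0 0 0 0 0.92 1;0 0 0 0 0 0 1"

```text
time: 33.02
ee_pos: [0.6148, 0.0913, 0.1383]
orientation: [-3.14, 0.001, 1.328]
ft_force: [0.5, -0.4, -1.9]
opening: 0.242
```

```bash
python3 - <<'E'
from h import *
o,im=snap("wrist","w16")
go([.6166,.0931,.009],1.328)
E
```

```text
yaw 1.328 shift [0.055 0.031 3.236] turn [-0.01  0.    0.02]
yaw 4.47 shift [0.055 0.031 3.236] turn [-1.000e-02 -1.000e-02 -2.248e+01]
```

View pics/w16.png

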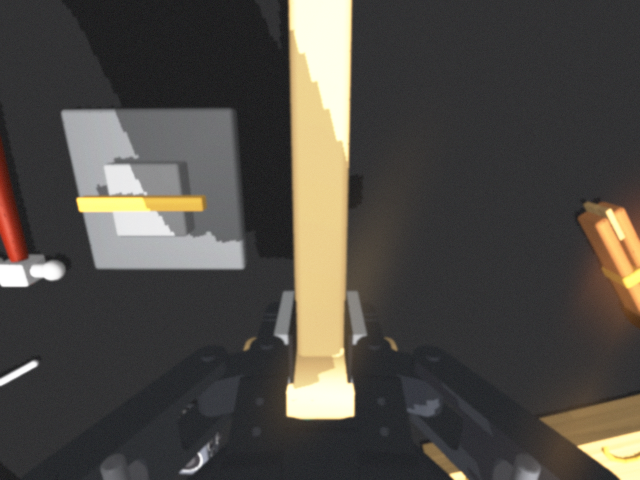

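>>> apply_moves:
  moves: "0.05 0.03 0.9 0 0 0.01 1;0 0 1 0 0 0 1;0 0 0.9 0 0 0 1;0 0 0.25 0 0 0 1;0 0 0.05 0 0 0 1;0 0 0 0 0 0 1"

```text
time: 33.83
ee_pos: [0.618, 0.0932, 0.0164]
orientation: [3.14, -0.001, 1.327]
ft_force: [-0.2, -0.7, -1.0]
opening: 0.238
```

```bash
python3 - <<'E'
from h import *
go([.6166,.0931,.0085],1.328)
E
```

```text
yaw 1.328 shift [-0.01  -0.033  0.198] turn [ 0.01 -0.01 -0.01]
yaw 4.47 shift [-0.01  -0.033  0.198] turn [-1.000e-02 -2.000e-02  2.249e+01]
```

>>> apply_moves:
  moves: "-0.01 -0.03 0.12 0 0 0 1;0 0 0.04 0 0 0 1;0 0 0 0 0 0 1;0 0 0.03 0 0 0 1;0 0 0 0 0 0 1"

```text
time: 34.45
ee_pos: [0.616, 0.093, 0.0083]
orientation: [3.141, -0.0, 1.326]
ft_force: [-4.9, -0.5, 9.9]
opening: 0.239
```

>>> apply_moves:
  moves: "0 0 -0.01 0 0 0 1;0 0 0 0 0 0 0.9;0 0 0 0 0 0 0.7;0 0 0 0 0 0 0.5;0 0 0 0 0 0 0.3;0 0 -1 0 0 0 0.2;0 0 -1 0 0 0 0.1;0 0 -1 0 0 0 0"

```text
time: 35.45
ee_pos: [0.6157, 0.0929, 0.1291]
orientation: [-3.141, 0.0, 1.326]
ft_force: [0.8, 0.1, 0.8]
opening: 0.999
```

>>> apply_moves:
  moves: "0 0 -1 0 0 0 0;0 0 -1 0 0 0 0;0 0 0 0 0 0 0"

```text
time: 35.83
ee_pos: [0.6173, 0.0931, 0.2111]
orientation: [3.137, -0.002, 1.326]
ft_force: [0.3, -0.3, -0.8]
opening: 1.001
```

```bash
python3 - <<'E'
from h import *
o,im=snap("wrist","w17",crop=(80,10,380,280),scale=2.2);print(o["ee_pos"])
o,im=snap("top","t17")
E
```

```text
[0.61731296 0.09312778 0.21105091]
```

View pics/w17.png

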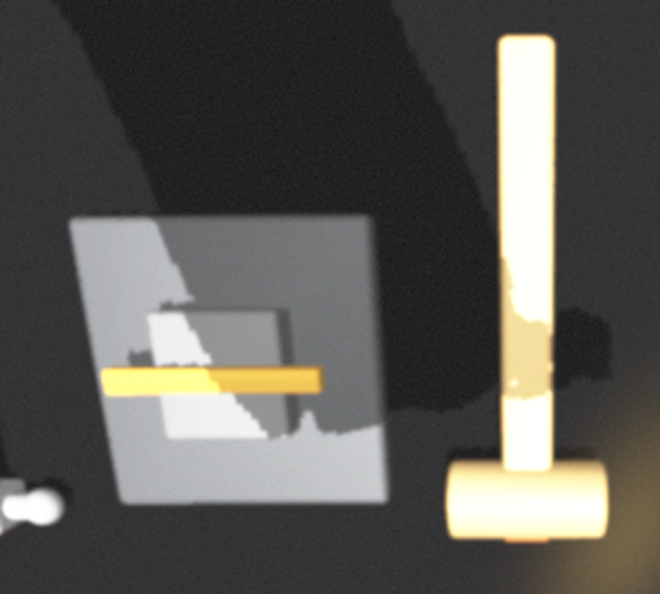

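View pics/t17.png

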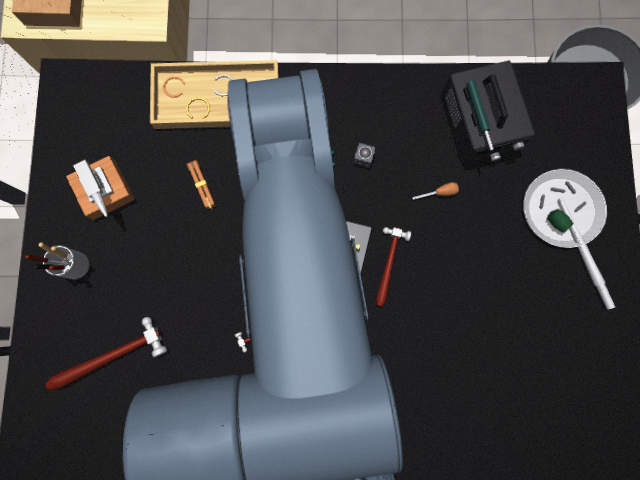

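```bash
python3 - <<'E'
from h import *
o=ob("w17")
f=lambda p,z: px2w("wrist",[(np.array(p)+.5)/2.2-.5+[80,10]],z,o)[0][:2]
C=np.array([f(p,.015) for p in [(70,218),(370,215),(387,500),(122,502)]]);
x=(C[2]+C[3]-C[0]-C[1]);y=C[1]+C[2]-C[0]-C[3];a=np.arctan2(x[1],x[0]);print(C.mean(0),a,np.arctan2(y[1],y[0])-np.pi/2)
c=C.mean(0)
M=np.array([[np.cos(a),np.sin(a)],[-np.sin(a),np.cos(a)]])
q=[f(p,.045) for p in [(102,382),(320,380)]];print("bar",M@((q[0]+q[1])/2-c)*1000)
B=np.array([f(p,.035) for p in [(148,314),(276,311),(287,437),(168,438)]]);print("block",M@(B.mean(0)-c)*1000)
for n,p,z in [("head",(527,500),.018),("inner",(447,500),.018),("outer",(607,498),.018),("end",(526,36),.02),("hand",(527,460),.023)]: print(n,M@(f(p,z)-c)*1000)
E
```

```text
[ 0.55534885 -0.02555272] -0.24583030211798734 -0.23932855789972485
bar [ 0.94897706 -0.29724616]
block [ 0.87888286 -0.32812651]
head [ 62.19109199 130.59071459]
inner [62.22731417 92.7782265 ]
outer [ 61.15465497 168.38488297]
end [-129.65619347  129.99038082]
hand [ 41.12519395 130.56660317]
```

>>> apply_moves:
  moves: "0.57 -0.95 0 0 0 0 0;0.57 -0.95 0 0 0 0 0;0.57 -0.95 0 0 0 0 0;0.57 -0.95 0 0 0 0 0;0.57 -0.95 0 0 0 0 0;0.57 -0.95 0 0 0 0 0;0.57 -0.95 0 0 0 0 0;0 0 0 0 0 0 0"

```text
time: 36.92
ee_pos: [0.3942, 0.3135, 0.2068]
orientation: [-3.14, 0.001, 1.329]
ft_force: [0.3, -0.7, 0.5]
opening: 1.002
```

```bash
python3 - <<'E'
from h import *
o,im=snap("top","t18",crop=(220,130,480,325),scale=3)
print(o["time"],o["ft_force"])
E
```

```text
36.925 [ 0.33956459 -0.73601848  0.48776672]
```

View pics/t18.png

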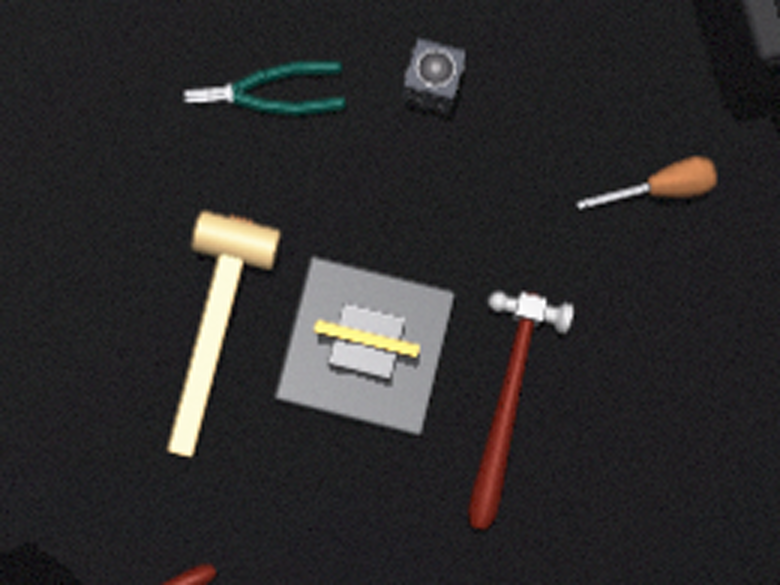

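The top view shows the layout as asked: pad at crop (365,345), bar across the block, mallet on the left and hammer on the right. The pliers and dapping block have not moved. I'm handing in.

```bash
python3 - <<'E'
from rig import robot
print(robot.finish_job())
E
```

```text
the job is handed in; nothing more can be done
None
```

I laid out the bench in the order asked and handed the job in at about 37 s of the 133 s allowed. The last camera checks found nothing out of place. No moves were needed to mend a placing; one turn made the wrong way while carrying the block was undone in the air.

| Item | Last check (measured from the pad's centre) |
|---|---|
| Bench block | Within about 1 mm of centre, square to about 0.003 rad |
| Brass bar | Across the block from left to right, centred within about 1 mm |
| Hammer (the middle-sized of three) | Head centre 64–66 mm towards the far edge (edge at 65 mm), about 30 mm clear on the right, within about 0.01 rad of parallel |
| Mallet | Head centre about 62–63 mm towards the far edge, 2–3 mm short of level; 28–30 mm clear on the left, within about 0.01 rad of parallel |

- **Left alone:** the pliers and the dapping block look unmoved in the final top picture.
- **Disagreement:** the top and wrist cameras differed by about 2.4 mm in x, within their stated calibration. I placed everything by the wrist camera.
- **Forces:** contact forces in my readings stayed under about 22 N, and the gripper was empty and clear of everything when I handed in.

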